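# Seat the strap-slot template on its locating pins

## Task

The teal marking template lies crooked on the shoe-insole jig, propped up on the tops of the two brass locating pins. Push it by its edges with the fingertips until both round holes drop over the two pins and it lies flat on the jig bed, then move clear. Only nudge it, never pick it up or tip it over, and leave the jar, the shoe last and the heel block where they stand.

Things in the scene. Friction and masses are not known exactly. Their poses are not given: they have to be found in the camera images.
- jig: Fixed grey jig, a flat bed 160 mm (its x) by 300 mm (its y), its top 20 mm above the table. Origin at the centre of its underside; x points away from the robot's side, y along the bed, z up. An aluminium back stop runs along the whole far (+x) side: inner face at x = +66 mm, 22 mm high above the bed. Other sides open. The tan insole on the bed is flush.
- bed (a point): Point on the bed's top under the centre of the seated template (jig x 0, y +20 mm). Seated, the template's axes are parallel to the jig's and its far edge is 1 mm from the back stop; when held against the stop its holes still go over the pins.
- pin_near (a point): Top of the brass locating pin nearer the robot's side: 8 mm diameter, round-topped, 9 mm high above the bed; at jig x -32.5, y +35 mm.
- pin_far (a point): Top of the other, equal pin, nearer the back stop; at jig x +32.5, y +35 mm.
- template: Loose teal plastic plate, 130 mm (its x) by 150 mm (its y) by 10 mm thick, 0.18 to 0.37 kg. Origin at the centre of its underside, z up. At the start it is turned up to 0.12 rad from the jig's axes and stands 10 to 16 mm short of its seat in the jig's x and 14 to 38 mm short in y: its -y edge rests on the bed, the part towards +y rides on the pin tops (tilt about 0.08 rad).
- hole_near (a point): Centre of the template's near round through hole, at its underside: 11 mm diameter, at template x -32.5, y +15 mm. Once both holes are over the pins the plate falls 9 mm there, lies flat and cannot slide on.
- hole_far (a point): The same for the far round hole, at template x +32.5, y +15 mm. (Four rectangular slots at y below -10 mm are only for marking.)
- jar_mid (a point): Middle of a loose white jar with a yellow cap, 64 mm diameter, 85 mm high, beyond the back stop (leave alone).
- last_mid (a point): Middle of a loose pale wooden shoe last on a black sole, 180 mm long, 56 mm wide, 85 mm high, beyond the back stop (leave alone).
- heels_mid (a point): Middle of a loose black heel block, 50 by 55 by 40 mm, standing beyond the jig's +y end (leave alone).
- template_centre (a point): Middle of the template, half-way through its thickness (5 mm above its underside). Sliding the template takes 1 to 4 N.
Mind the look-alikes: they are no part of the job. Of the things like the template, leave any that is pink or red; of the rest the larger one is meant.

How it is judged (in metres and radians):
At the end, for the whole second after the job is handed in: Both holes are centred on their pins within 3 mm, the template lies flat on the bed (underside within 2 mm, tilt under 0.025 rad) and at rest, and the jar, last and heel block are within 20 mm of where they stood (horizontal distance between hole_near and pin_near below 0.003 m and horizontal distance between hole_far and pin_far below 0.003 m and z of template in the frame of bed below 0.002 m and angle between template's own z axis and vertical below 0.025 rad and linear speed of template below 0.01 m/s and distance of each of jar_mid, last_mid, heels_mid from where it was at the start of the episode below 0.02 m); the robot touches nothing.
It fails at once if the template is lifted: its centre rises more than 17 mm above its seated height (z of template_centre in the frame of bed above 0.022 m).
It fails at once if the template is tipped by more than 0.25 rad (angle between template's own z axis and vertical above 0.25 rad).
It fails at once if a bystander is moved by more than 20 mm (distance of any of jar_mid, last_mid, heels_mid from where it was at the start of the episode above 0.02 m).
It also fails if it takes over 64 s, if anything falls off the work surface, if the arm or the gripper's body presses on something with over 40 N, if the wrist force passes 120 N, or if a joint passes its speed limit or range.

## Robot

A 6-joint arm with a two-finger parallel gripper is mounted at the origin on the work surface. World frame = base frame: x ahead of the robot, y to its left, z up, the work surface at z = 0. Lengths are in mm, angles in degrees, forces in N, time in s.
With the tool pointing down it reaches from about 350 to 850 mm from the base axis. Payload 8.1 kg.
Tool frame: the origin (TCP) lies on the front face of the gripper's body, between the roots of the fingers; the fingertips stand r.finger_overhang ahead of it and the grasp point (between the pads) lies 54 mm ahead of it (r.finger_overhang is the distance from the TCP to the fingertips, in mm); y points along the fingers, z is the direction in which the jaws open and shut, and the axes are right-handed (so a half turn about y gives the same grasp; the last joint's range is limited). The gripper opens to 85 mm and grips with 20 to 120 N. Pads are 22 mm wide; open, the fingers measure 114 mm over their backs; the gripper's body (76 mm by 85 mm) begins 54 mm behind the grasp point. The pads swing forward as they close: fully open they stand 13 mm farther back than shut.
Start: joints at [-82.185, 7.471, 85.268, -0, 87.261, -4.893], TCP at [132.012, -585.302, 303.892] pointing down, gripper open.
Joint ranges: [-169.43, 169.43], [-51.17, 129.36], [1.28, 143.12], [-76.62, 256.62], [0, 156.53], [-152.29, 152.29]. Speed limits (degrees/s): [136.94, 136.94, 159.86, 180, 180, 180].

## Interface

Orientations are given as [roll, pitch, yaw] about the fixed x, y, z axes, in that order (R = Rz(yaw) Ry(pitch) Rx(roll)).
In Python, from bench import r gives the robot as it stands. The module is installed in compiled form; this text tells all that it offers.
- The arm moves only by the tool arm_command, never from a script. Its argument "increments" is a list of rows, each a list of 6 numbers: the shift along the tool's x, y, z in m, then the turn, a rotation vector about the tool's x, y, z in rad. In form: [[tx, ty, tz, wx, wy, wz], ...]. A call has exactly 10 rows; each row is the pose to reach, as a shift and turn from the pose commanded when the call began, along the tool's axes at that moment; what a row does not reach only later rows make up. A row lasts 1/8 s, in which the tool goes at most 62.5 mm and 10.7 degrees, less where a joint would pass 70% of its speed; a pose out of reach is approached as far as the arm can. A call with a gripper value outside its range is refused whole. "jaw" is the gripper's target within -1 to 1 (shut at 1, half-way at 0, fully open at -1), set as the call begins (left out, the last holds). The fingers move at their own pace and stop on an object; "force" is the grip in N (left out, the last holds). Time passes only in rows, so rows that repeat a pose let the fingers close, or fill a call up. It gives the time, the measured TCP pose, the force and the opening at its end, in the units of the state.
- r.sense(): the state, without advancing time (a new reading comes with each control period).
- r.snapshot(name): name is "scene" or "top"; returns the picture (400x640x3 uint8, red, green, blue); there is no depth.
- r.camera_model(name): a dict with "intrinsics" (3x3 intrinsics, pixels), "distortion" ([k1, k2, p1, p2, k3] as OpenCV has them; the pictures are not rectified), "cam_to_world" (4x4, takes a point from camera to world coordinates). Camera axes: x right, y down, z forward; pixel columns grow to the right and rows downward; lengths in mm; the calibration is good to about 2 mm. A picture is of the moment at which its call begins. camera_model takes no time and is no camera call.
- r.hand_in(): hands the job in, once; it reports no verdict.
Trained networks look in the newest picture that a camera, given by its name, has taken for a name from the list of things; names that differ only in an ending like _2 or _b are one class to them, and where a whole thing is asked for, a point or a joint stands for the part that bears it (a point fixed in the world has none). Each returns a list of dicts, best first, with "conf" (0 to 1); they miss things now and then, are a little off and sometimes report something else, mostly with a low value. They report only what shows in the picture. A call takes as long as a camera call. They do not tell look-alikes from the thing itself.
- r.trace(camera, target): "mask" (400x640 bool, what is visible of it) and "position" ([column, row] in pixels, amid what is visible of it).
- r.spot_point(camera, target): "position" ([column, row] in pixels: a listed point, or the origin of a listed thing).
The state is a dict: "time": time; "joint_pos": joint angles; "qd": joint speeds; "joint_efforts": joint torques, N m; "tool_pos": TCP position; "tcp_rot": TCP orientation; "ft_force": force on the tool from outside, world axes, zero at the start; "wrist_torque": the same for the moment, N m; "finger_gap": finger opening in mm.
Only numpy, scipy, OpenCV 4.12 (cv2) and the standard library are available. Lean on these libraries where they do the work, as an engineer would, in place of code of your own. Each camera call takes 0.05 s, during which the arm holds its last target.

## Working session

There is one attempt and no reset: what is moved stays moved. The work goes in short steps, Python scripts to look and compute and a tool call to move; the robot and the scene stay as the last step left them, time stands still between calls to the robot, and variables do not carry over. Pictures are saved under pics/ and viewed, and the job is handed in when it is done.

Besides the shell and the picture viewer there is one more tool, called after ">>>" in YAML: its name, and indented under it one key for each argument. arm_command: Moves the arm, as the interface text tells. Its arguments: {"type":"object","properties":{"increments":{"type":"array","items":{"type":"array","items":{"type":"number"}}},"jaw":{"type":"number"},"force":{"type":"number"}},"required":["increments"]}

```bash
mkdir -p pics
python3 - <<'E'
from bench import r
import cv2,numpy as np
s=r.sense();print({k:np.round(v,3) for k,v in s.items()},r.finger_overhang)
for n in("scene","top"):
    im=r.snapshot(n);cv2.imwrite(f"pics/{n}0.png",im[:,:,::-1])
    c=r.camera_model(n);print(n,np.round(c["intrinsics"],1).tolist(),np.round(c["distortion"],4),np.round(c["cam_to_world"],3).tolist())
    for t in("template","jig"):
        for d in r.trace(n,t)[:4]:print(n,t,round(d["conf"],2),np.round(d["position"]),d["mask"].sum())
    for t in("pin_near","pin_far","hole_near","hole_far","bed","template_centre"):
        print(n,t,[(round(d["conf"],2),np.round(d["position"],1).tolist()) for d in r.spot_point(n,t)[:4]])
E
```

```text
{'time': np.float64(0.0), 'joint_pos': array([-8.2183e+01,  7.5150e+00,  8.5328e+01, -1.0000e-03,  8.7261e+01,
       -4.8930e+00]), 'qd': array([ 0.059,  0.087,  0.052, -0.001,  0.014,  0.029]), 'joint_efforts': array([-0.0000e+00, -5.6941e+01, -5.0055e+01, -0.0000e+00,  1.5000e-02,
       -0.0000e+00]), 'tool_pos': array([ 131.97 , -584.895,  302.86 ]), 'tcp_rot': array([-9.0103e+01,  8.0000e-03, -1.6729e+02]), 'ft_force': array([ 0.118, -0.016,  0.59 ]), 'wrist_torque': array([ 0.026,  0.006, -0.018]), 'finger_gap': np.float64(85.368)} 72.6
scene [[362.8, 0.0, 323.7], [0.0, 362.8, 196.0], [0.0, 0.0, 1.0]] [0.0284 0.     0.     0.     0.    ] [[0.692, 0.43, -0.58, 981.749], [0.722, -0.427, 0.544, -349.403], [-0.013, -0.795, -0.606, 478.377], [0.0, 0.0, 0.0, 1.0]]
scene template 0.85 [218. 189.] 1316
scene template 0.74 [194. 308.] 7395
scene template 0.6 [328. 139.] 869
scene template 0.56 [327. 206.] 3517
scene jig 0.78 [328. 237.] 5380
scene jig 0.18 [326. 204.] 3515
scene pin_near [(0.69, [327.6, 186.7])]
scene pin_far [(0.57, [359.3, 196.7])]
scene hole_near [(0.96, [318.8, 196
[... 485 characters left out ...]
6, -0.028, 41.474], [0.033, -0.193, -0.981, 951.05], [0.0, 0.0, 0.0, 1.0]]
top template 0.89 [428. 200.] 3452
top template 0.86 [192. 293.] 2246
top template 0.78 [345. 298.] 1812
top template 0.62 [294. 200.] 3646
top jig 0.66 [263. 193.] 5743
top jig 0.37 [316. 129.] 2142
top pin_near []
top pin_far [(0.89, [274.6, 188.8]), (0.21, [205.3, 204.6])]
top hole_near [(0.86, [410.6, 204.3]), (0.78, [191.6, 306.1]), (0.77, [340.3, 309.6]), (0.71, [294.2, 213.9])]
top hole_far [(0.77, [439.2, 205.8]), (0.73, [289.1, 188.6]), (0.66, [358.1, 301.6]), (0.58, [203.9, 288.1])]
top bed []
top template_centre [(0.72, [193.2, 291.1]), (0.65, [298.5, 197.1]), (0.64, [347.6, 299.2]), (0.57, [422.8, 200.6])]
```

View pics/scene0.png

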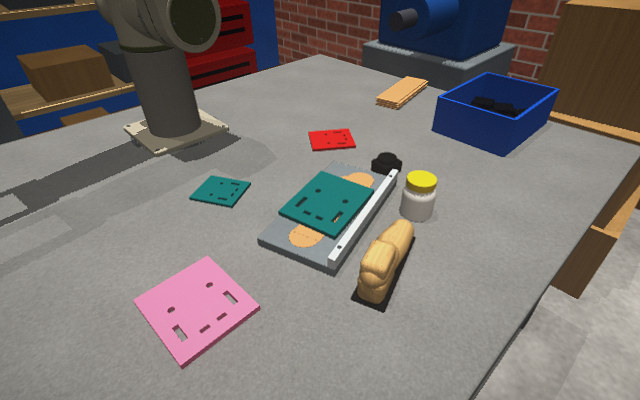

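View pics/top0.png

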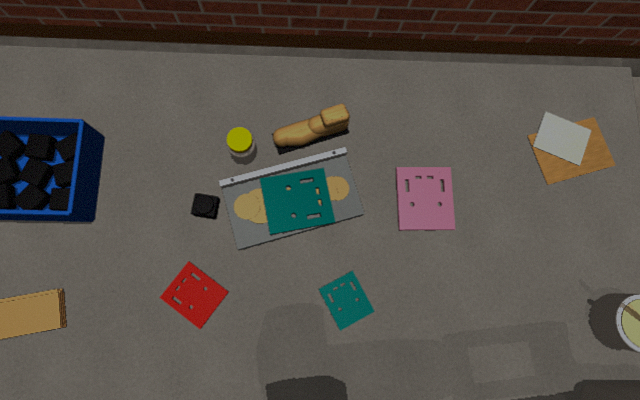

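Run:
```python
import cv2
im=cv2.imread("pics/top0.png")[140:260,190:350];cv2.imwrite("pics/topz.png",cv2.resize(im,None,fx=5,fy=5,interpolation=cv2.INTER_CUBIC))
im=cv2.imread("pics/scene0.png")[140:290,220:420];cv2.imwrite("pics/scenez.png",cv2.resize(im,None,fx=4,fy=4,interpolation=cv2.INTER_CUBIC))
```

```text
(no output)
```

View pics/topz.png

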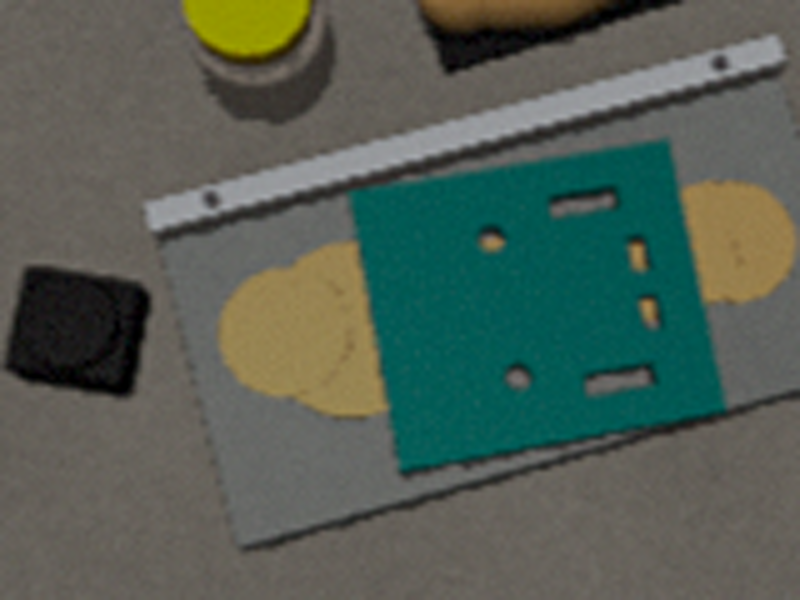

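View pics/scenez.png

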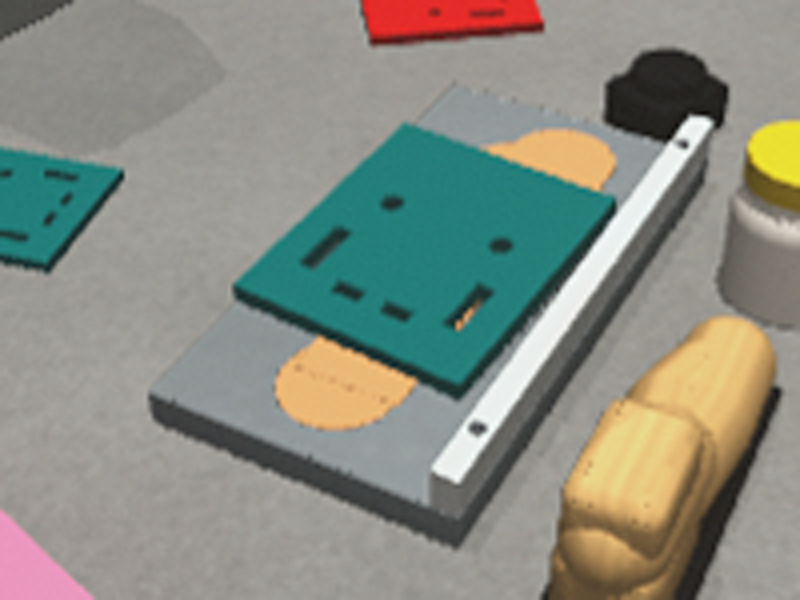

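The teal plate on the jig is the larger one, at top px (298,200), with the jig yawed and its back stop on the upper side. The heel block is at (205,206), the jar at (240,140) and the last at (312,130). The small teal, red and pink plates are look-alikes. Next I fit the poses.

```bash
cat > h.py <<'E'
from bench import r
import cv2,numpy as np
from scipy.optimize import least_squares
from scipy.spatial.transform import Rotation as R
CM={n:r.camera_model(n) for n in("scene","top")}
def proj(n,P):
    c=CM[n];T=np.linalg.inv(np.array(c["cam_to_world"],float))
    return cv2.projectPoints(np.atleast_2d(np.array(P,float)),cv2.Rodrigues(T[:3,:3])[0],T[:3,3],np.array(c["intrinsics"],float),np.array(c["distortion"],float))[0][:,0]
def jigpts(p,L):  # p=x,y,yaw
    L=np.atleast_2d(L);return R.from_euler('z',p[2]).apply(L)+[p[0],p[1],0]
TC=np.array([[65,75,10],[65,-75,10],[-65,-75,10],[-65,75,10],[-32.5,15,10],[32.5,15,10.]])
def tpl(q,L):  # q=x,y,yaw,tilt,z  (-y bottom edge height z), in world
    Rm=R.from_euler('z',q[2])*R.from_euler('x',q[3])*R.from_euler('y',q[5])
    return Rm.apply(np.atleast_2d(L))+[q[0],q[1],q[4]]
def teal(im,seed):
    hsv=cv2.cvtColor(im,cv2.COLOR_RGB2HSV)
    m=((hsv[...,0]>78)&(hsv[...,0]<98)&(hsv[...,1]>120)&(hsv[...,2]>60)).astype(np.uint8)
    k,l,st,ce=cv2.connectedComponentsWithStats(m)
    return m,l,st,ce
E
python3 - <<'E'
from h import *
for n in("top","scene"):
    im=cv2.imread(f"pics/{n}0.png")[:,:,::-1].copy()
    m,l,st,ce=teal(im,0)
    for i in range(1,len(st)):
        if st[i,4]>300:
            c=cv2.findContours((l==i).astype(np.uint8),cv2.RETR_EXTERNAL,cv2.CHAIN_APPROX_NONE)[0][0]
            q=cv2.approxPolyDP(cv2.convexHull(c),3,True)[:,0];print(n,st[i],ce[i].round(1),q.tolist())
im=cv2.imread("pics/top0.png")
def z(n,x,y,w,h,f,o): cv2.imwrite(o,cv2.resize(cv2.imread(f"pics/{n}0.png")[y:y+h,x:x+w],None,fx=f,fy=f,interpolation=cv2.INTER_CUBIC))
z("top",215,145,155,110,5,"pics/tz1.png")
E
```

```text
top [ 260  168   75   66 3428] [295.9 200.6] [[323, 168], [334, 221], [270, 233], [260, 178]]
top [ 319  271   55   59 1699] [346.2 300.5] [[352, 271], [373, 311], [340, 329], [319, 289]]
scene [ 279  171   95   66 3211] [326.8 202.4] [[373, 190], [334, 236], [279, 211], [321, 171]]
scene [ 190  176   60   30 1096] [219.9 190.3] [[190, 197], [210, 176], [249, 183], [231, 205]]
```

View pics/tz1.png

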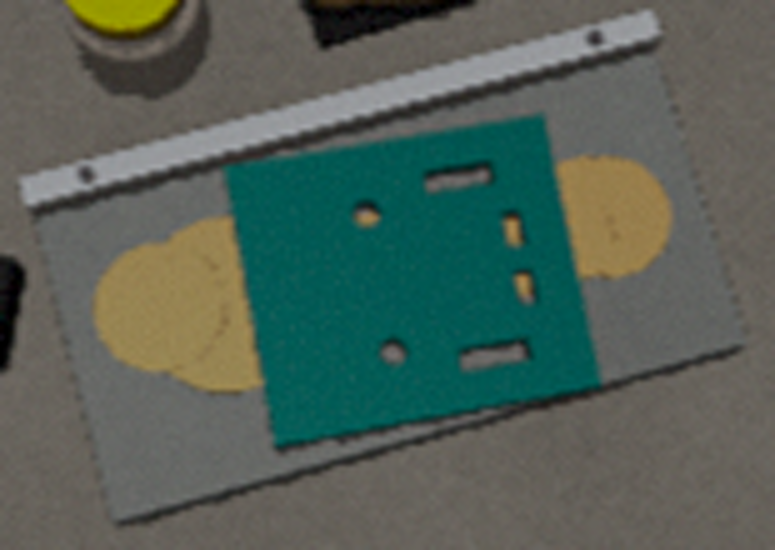

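```bash
cat > fit.py <<'E'
from h import *
JL=[("top",(-80,150,20),(238.4,249.2)),("top",(-80,-150,20),(363.5,214.1)),("top",(66,150,42),(220.9,186.2)),("top",(66,-150,42),(347.2,153.4)),
("top",(80,150,42),(219,180.9)),("top",(80,-150,42),(345.5,147)),
("scene",(-80,-150,20),(257.3,238.8)),("scene",(-80,150,20),(333.1,160.9)),("scene",(66,-150,42),(327.9,256.4)),("scene",(80,-150,42),(335.1,259.1)),("scene",(66,150,42),(393.1,168.9)),("scene",(80,150,42),(398.1,170.1))]
def jres(p):
    return np.concatenate([proj(n,jigpts(p,L))[0]-u for n,L,u in JL])
s=least_squares(jres,[470,100,0.2],loss="soft_l1",x_scale=[10,10,.1])
print("jig",s.x,"\n",jres(s.x).reshape(-1,2).round(1).tolist())
for n in("top","scene"):
    def f(p):return np.concatenate([proj(m,jigpts(p,L))[0]-u for m,L,u in JL if m==n])
    s2=least_squares(f,s.x,x_scale=[10,10,.1]);print(n,s2.x,np.abs(s2.fun).max())
np.save("jig.npy",s.x)
E
python3 fit.py
```

```text
jig [5.78070217e+02 5.73287963e+01 3.03267106e-01] 
 [[-0.8, 0.3], [1.4, -0.9], [-0.9, -0.2], [0.1, -1.8], [-0.5, -0.7], [-0.0, -1.0], [-0.7, -1.7], [0.1, -0.9], [-0.8, 0.3], [-0.3, 0.6], [-1.0, -1.2], [0.1, -0.8]]
top [5.76406415e+02 5.70822562e+01 2.97696602e-01] 1.4162948701489881
scene [5.79495578e+02 5.69752437e+01 3.04969821e-01] 1.174175302145386
```

```bash
cat > fit2.py <<'E'
from h import *
import fit
OBS={"top":[(260.5,178.5),(323.7,167.9),(334.9,221.7),(269.9,233.5),(293.6,215.2),(288.3,187.9)],
"scene":[(373.7,189.4),(335.1,236.8),(278.9,212.4),(321.1,171.4),(318.0,190.5),(345.1,201.2)]}
def pose(q):  # q jig-frame x,y,yaw -> points, riding on pins
    x,y,a=q
    d=35-(y-75); t=np.arcsin(min(.2,9/d))
    Rm=R.from_euler('z',a)*R.from_euler('x',t)
    return Rm,np.array([x,y,20+75*np.sin(t)]),t
if __name__=="__main__":
  for n in("top","scene"):
    J=[j for j in fit.JL if j[0]==n]
    jp=least_squares(lambda p:np.concatenate([proj(n,jigpts(p,L))[0]-u for _,L,u in J]),[578,57,.3],x_scale=[10,10,.1]).x
    def f(q,jp=jp):
        Rm,t,_=pose(q);return (proj(n,jigpts(jp,Rm.apply(TC)+t))-np.array(OBS[n])).ravel()
    s=least_squares(f,[-13,0,.05],x_scale=[10,10,.1]);print(n,s.x,pose(s.x)[2]);print(f(s.x).reshape(-1,2).round(1).tolist())
E
python3 fit2.py
```

```text
jig [5.78070217e+02 5.73287963e+01 3.03267106e-01] 
 [[-0.8, 0.3], [1.4, -0.9], [-0.9, -0.2], [0.1, -1.8], [-0.5, -0.7], [-0.0, -1.0], [-0.7, -1.7], [0.1, -0.9], [-0.8, 0.3], [-0.3, 0.6], [-1.0, -1.2], [0.1, -0.8]]
top [5.76406415e+02 5.70822562e+01 2.97696602e-01] 1.4162948701489881
scene [5.79495578e+02 5.69752437e+01 3.04969821e-01] 1.174175302145386
top [-9.50621609 -8.33720759 -0.08283773] 0.07612735779740158
[[-0.8, -0.5], [0.3, -0.3], [0.6, 0.5], [-0.2, 0.7], [0.1, -0.0], [0.1, -0.5]]
scene [ -9.44363115 -10.52327054  -0.07619106] 0.07474395120685966
[[0.5, 0.1], [0.4, 0.1], [-0.7, -0.5], [-0.4, -0.6], [-0.1, 0.5], [0.3, 0.2]]
```

```bash
cat > plan.py <<'E'
import numpy as np
from scipy.spatial.transform import Rotation as R
J=np.array([577.9,57.0]);JA=0.3015
def j2w(x,y):
    c,s=np.cos(JA),np.sin(JA);return J+np.array([c*x-s*y,s*x+c*y])
def w2j(x,y):
    d=np.array([x,y])-J;c,s=np.cos(JA),np.sin(JA);return np.array([c*d[0]+s*d[1],-s*d[0]+c*d[1]])
def Rt(yaw): return R.from_euler('xyz',[-90,0,yaw],degrees=True)
def inc(p0,yaw0,p1,yaw1):
    A=Rt(yaw0);t=A.inv().apply(np.array(p1)-p0)/1000
    w=(A.inv()*Rt(yaw1)).as_rotvec();return np.round(t,4),np.round(w,4)
E
python3 - <<'E'
from plan import *
p0=np.array([132.012,-585.302,303.892]);y0=-167.29
yx=np.degrees(JA)-180
g=[*j2w(-125,-9),200]
print(g,yx,inc(p0,y0,g,yx))
E
```

```text
[np.float64(461.2110591270154), np.float64(11.286860992258411), 200] -162.72532247680567 (array([-0.4524,  0.1039, -0.5095]), array([ 0.    , -0.0797, -0.    ]))
```

>>> arm_command:
  increments:
    - [-0.0377, 0, -0.0425, 0, 0, 0]
    - [-0.0754, 0, -0.085, 0, 0, 0]
    - [-0.113, 0, -0.1275, 0, 0, 0]
    - [-0.151, 0, -0.17, 0, 0, 0]
    - [-0.1885, 0, -0.2125, 0, 0, 0]
    - [-0.226, 0, -0.255, 0, -0.01, 0]
    - [-0.264, 0, -0.297, 0, -0.02, 0]
    - [-0.302, 0, -0.34, 0, -0.04, 0]
    - [-0.339, 0.01, -0.382, 0, -0.06, 0]
    - [-0.377, 0.03, -0.425, 0, -0.08, 0]
  jaw: -1

```text
time: 2.15
tool_pos: [407.5, -86.3, 274.9]
tcp_rot: [-89.9, 0.2, -162.7]
ft_force: [1.2, 0.2, -0.6]
finger_gap: 85.8
```

Run:
```python
from plan import *
p=np.array([132.012,-585.302,303.892])+1000*Rt(-167.29).apply([-.377,.03,-.425]);print(p)
print(inc(p,-162.71,[*j2w(-125,-9),85],-162.71))
```

```text
[406.26705467 -87.76992567 273.892     ]
(array([-0.0819,  0.1889, -0.0783]), array([0., 0., 0.]))
```

>>> arm_command:
  increments:
    - [-0.02, 0.02, -0.02, 0, 0, 0]
    - [-0.05, 0.05, -0.045, 0, 0, 0]
    - [-0.082, 0.08, -0.078, 0, 0, 0]
    - [-0.082, 0.12, -0.078, 0, 0, 0]
    - [-0.082, 0.15, -0.078, 0, 0, 0]
    - [-0.082, 0.17, -0.078, 0, 0, 0]
    - [-0.082, 0.182, -0.078, 0, 0, 0]
    - [-0.082, 0.189, -0.078, 0, 0, 0]
    - [-0.082, 0.189, -0.078, 0, 0, 0]
    - [-0.082, 0.189, -0.078, 0, 0, 0]

```text
time: 3.4
tool_pos: [462.0, 11.0, 85.7]
tcp_rot: [-90.0, 0.1, -162.7]
ft_force: [-0.1, 0.7, 0.3]
finger_gap: 85.3
```

Run:
```python
from h import *
from plan import *
s=r.sense();p=s["tool_pos"];print(p,w2j(*p[:2]),s["ft_force"],r.finger_overhang)
im=r.snapshot("scene")[:,:,::-1];cv2.imwrite("pics/s1.png",cv2.resize(im[100:280,180:420],None,fx=3,fy=3,interpolation=cv2.INTER_CUBIC))
```

```text
[462.03178506  10.98265343  85.74779776] [-124.30663057   -9.53420234] [-0.12854385  0.72093827  0.27527781] 72.6
```

View pics/s1.png

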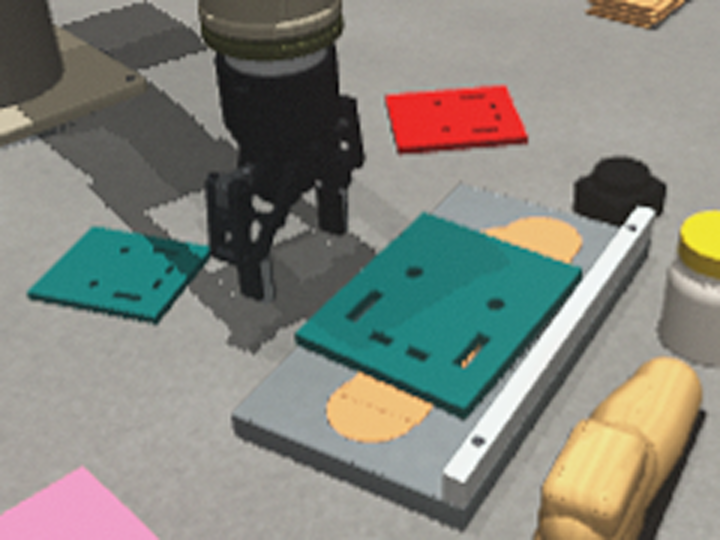

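Run:
```python
from h import *
from plan import *
for z in (5,13,18,26):
    P=[[*j2w(-124.3+a,-9.5+b),z] for a in(-11,11) for b in(-57,-43,43,57)]
    print(z,((proj("scene",P)-[180,100]+.5)*3).round(0).tolist())
```

```text
5 [[243.0, 328.0], [255.0, 316.0], [324.0, 253.0], [334.0, 244.0], [269.0, 337.0], [281.0, 326.0], [348.0, 261.0], [358.0, 251.0]]
13 [[242.0, 318.0], [254.0, 307.0], [323.0, 244.0], [333.0, 235.0], [268.0, 328.0], [280.0, 317.0], [348.0, 252.0], [358.0, 243.0]]
18 [[241.0, 313.0], [253.0, 302.0], [322.0, 239.0], [333.0, 229.0], [267.0, 322.0], [279.0, 311.0], [347.0, 247.0], [357.0, 237.0]]
26 [[240.0, 303.0], [252.0, 292.0], [322.0, 230.0], [332.0, 221.0], [266.0, 313.0], [278.0, 302.0], [347.0, 238.0], [357.0, 228.0]]
```

>>> arm_command:
  increments:
    - [0, 0.003, 0, 0, 0, 0]
    - [0, 0.006, 0, 0, 0, 0]
    - [0, 0.009, 0, 0, 0, 0]
    - [0, 0.011, 0, 0, 0, 0]
    - [0, 0.011, 0, 0, 0, 0]
    - [0, 0.011, 0, 0, 0, 0]
    - [0, 0.011, 0, 0, 0, 0]
    - [0, 0.011, 0, 0, 0, 0]
    - [0, 0.011, 0, 0, 0, 0]
    - [0, 0.011, 0, 0, 0, 0]

```text
time: 4.7
tool_pos: [461.4, 11.1, 73.9]
tcp_rot: [-90.0, 0.0, -162.7]
ft_force: [0.9, -0.5, -0.6]
finger_gap: 85.6
```

>>> arm_command:
  increments:
    - [0, 0.002, 0, 0, 0, 0]
    - [0, 0.004, 0, 0, 0, 0]
    - [0, 0.006, 0, 0, 0, 0]
    - [0, 0.008, 0, 0, 0, 0]
    - [0, 0.009, 0, 0, 0, 0]
    - [0, 0.01, 0, 0, 0, 0]
    - [0, 0.011, 0, 0, 0, 0]
    - [0, 0.011, 0, 0, 0, 0]
    - [0, 0.011, 0, 0, 0, 0]
    - [0, 0.011, 0, 0, 0, 0]

```text
time: 5.95
tool_pos: [461.5, 11.1, 63.0]
tcp_rot: [-90.0, 0.0, -162.7]
ft_force: [-0.2, 0.7, -0.4]
finger_gap: 85.4
```

>>> arm_command:
  increments:
    - [0, 0.001, 0, 0, 0, 0]
    - [0, 0.002, 0, 0, 0, 0]
    - [0, 0.003, 0, 0, 0, 0]
    - [0, 0.0035, 0, 0, 0, 0]
    - [0, 0.004, 0, 0, 0, 0]
    - [0, 0.004, 0, 0, 0, 0]
    - [0, 0.004, 0, 0, 0, 0]
    - [0, 0.004, 0, 0, 0, 0]
    - [0, 0.004, 0, 0, 0, 0]
    - [0, 0.004, 0, 0, 0, 0]

```text
time: 7.2
tool_pos: [461.3, 11.1, 59.4]
tcp_rot: [-90.0, -0.0, -162.7]
ft_force: [-5.0, -0.4, 9.5]
finger_gap: 85.2
```

>>> arm_command:
  increments:
    - [0, -0.01, 0, 0, 0, 0]
    - [0, -0.025, 0, 0, 0, 0]
    - [0, -0.025, 0, 0, 0, 0]
    - [-0.005, -0.025, 0, 0, 0, 0]
    - [-0.01, -0.025, 0, 0, 0, 0]
    - [-0.015, -0.025, 0, 0, 0, 0]
    - [-0.02, -0.025, 0, 0, 0, 0]
    - [-0.025, -0.025, 0, 0, 0, 0]
    - [-0.03, -0.025, 0, 0, 0, 0]
    - [-0.03, -0.025, 0, 0, 0, 0]

```text
time: 8.45
tool_pos: [490.4, 20.1, 84.0]
tcp_rot: [-90.0, 0.0, -162.7]
ft_force: [0.5, 0.2, -0.2]
finger_gap: 85.2
```

>>> arm_command:
  increments:
    - [-0.001, 0, 0, 0, 0, 0]
    - [-0.002, 0, 0, 0, 0, 0]
    - [-0.003, 0, 0, 0, 0, 0]
    - [-0.004, 0, 0, 0, 0, 0]
    - [-0.005, 0, 0, 0, 0, 0]
    - [-0.006, 0, 0, 0, 0, 0]
    - [-0.007, 0, 0, 0, 0, 0]
    - [-0.008, 0, 0, 0, 0, 0]
    - [-0.009, 0, 0, 0, 0, 0]
    - [-0.01, 0, 0, 0, 0, 0]

```text
time: 9.7
tool_pos: [499.6, 23.0, 83.9]
tcp_rot: [-90.0, -0.0, -162.7]
ft_force: [-0.8, -1.8, -0.4]
finger_gap: 85.7
```

Run:
```python
from h import *
from plan import *
s=r.sense();p=s["tool_pos"];print(p,w2j(*p[:2]),s["ft_force"])
im=r.snapshot("scene")[:,:,::-1];cv2.imwrite("pics/s2.png",cv2.resize(im[120:270,220:420],None,fx=4,fy=4,interpolation=cv2.INTER_CUBIC))
```

```text
[499.60497108  22.96911269  83.85148729] [-84.86887721  -9.24589241] [-0.76216395 -1.79910369 -0.36187013]
```

View pics/s2.png

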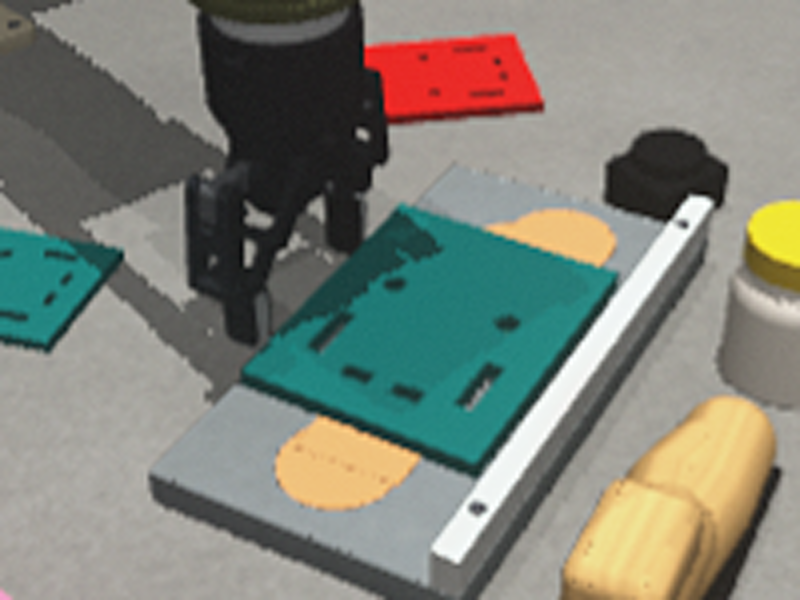

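The plate is turning about the near −y finger, and the −y near corner is now at zoom (245,375). I keep pushing towards the stop.

>>> arm_command:
  increments:
    - [-0.001, 0, 0, 0, 0, 0]
    - [-0.002, 0, 0, 0, 0, 0]
    - [-0.003, 0, 0, 0, 0, 0]
    - [-0.004, 0, 0, 0, 0, 0]
    - [-0.005, 0, 0, 0, 0, 0]
    - [-0.006, 0, 0, 0, 0, 0]
    - [-0.007, 0, 0, 0, 0, 0]
    - [-0.0075, 0, 0, 0, 0, 0]
    - [-0.0075, 0, 0, 0, 0, 0]
    - [-0.0075, 0, 0, 0, 0, 0]

```text
time: 11.0
tool_pos: [506.7, 25.3, 83.9]
tcp_rot: [-90.0, 0.0, -162.7]
ft_force: [-0.5, 0.5, 0.3]
finger_gap: 85.0
```

Run:
```python
from h import *
from plan import *
s=r.sense();p=s["tool_pos"];print(p,w2j(*p[:2]),s["ft_force"])
im=r.snapshot("top")[:,:,::-1];cv2.imwrite("pics/t3.png",cv2.resize(im[130:270,200:380],None,fx=4,fy=4,interpolation=cv2.INTER_CUBIC))
im=r.snapshot("scene")[:,:,::-1];cv2.imwrite("pics/s3.png",cv2.resize(im[120:270,220:420],None,fx=4,fy=4,interpolation=cv2.INTER_CUBIC))
```

```text
[506.72849215  25.25280492  83.87772714] [-77.38853398  -9.18056275] [-0.46055903  0.54310486  0.34829528]
```

View pics/s3.png

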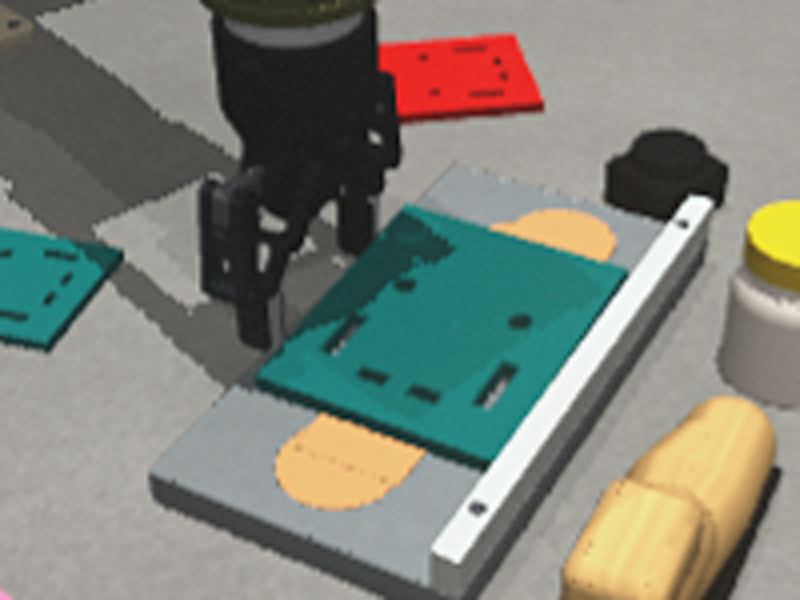

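View pics/t3.png

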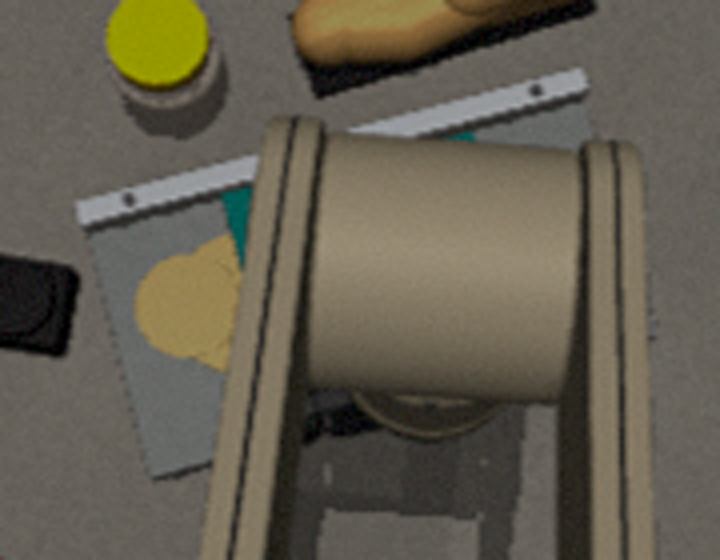

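The plate is nearly parallel to the stop now. Small pushes come next, until force shows it is seated against it.

>>> arm_command:
  increments:
    - [-0.0005, 0, 0, 0, 0, 0]
    - [-0.001, 0, 0, 0, 0, 0]
    - [-0.0015, 0, 0, 0, 0, 0]
    - [-0.002, 0, 0, 0, 0, 0]
    - [-0.002, 0, 0, 0, 0, 0]
    - [-0.0025, 0, 0, 0, 0, 0]
    - [-0.0025, 0, 0, 0, 0, 0]
    - [-0.003, 0, 0, 0, 0, 0]
    - [-0.003, 0, 0, 0, 0, 0]
    - [-0.003, 0, 0, 0, 0, 0]

```text
time: 12.35
tool_pos: [509.7, 26.1, 83.9]
tcp_rot: [-90.0, 0.0, -162.7]
ft_force: [-1.8, -0.8, -0.6]
finger_gap: 85.9
```

Run:
```python
from h import *
from plan import *
s=r.sense();p=s["tool_pos"];print(p,w2j(*p[:2]),s["ft_force"],s["wrist_torque"])
im=r.snapshot("scene")[:,:,::-1];cv2.imwrite("pics/s4.png",cv2.resize(im[140:260,250:400],None,fx=5,fy=5,interpolation=cv2.INTER_CUBIC))
```

```text
[509.66719188  26.10663439  83.91289582] [-74.32884562  -9.23790305] [-1.82411405 -0.78245522 -0.58544578] [-0.0601812   0.17335735  0.00793593]
```

View pics/s4.png

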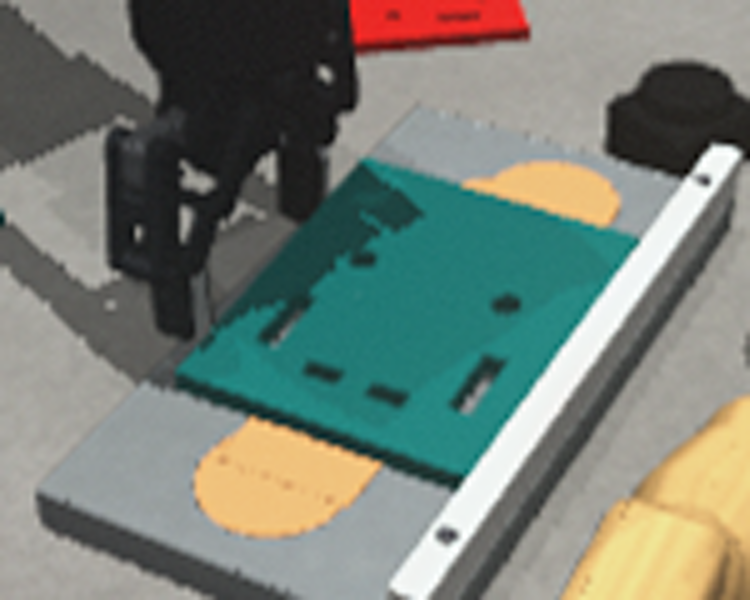

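>>> arm_command:
  increments:
    - [-0.0005, 0, 0, 0, 0, 0]
    - [-0.001, 0, 0, 0, 0, 0]
    - [-0.001, 0, 0, 0, 0, 0]
    - [-0.0015, 0, 0, 0, 0, 0]
    - [-0.0015, 0, 0, 0, 0, 0]
    - [-0.002, 0, 0, 0, 0, 0]
    - [-0.002, 0, 0, 0, 0, 0]
    - [-0.002, 0, 0, 0, 0, 0]
    - [-0.002, 0, 0, 0, 0, 0]
    - [-0.002, 0, 0, 0, 0, 0]

```text
time: 13.65
tool_pos: [510.2, 26.4, 83.6]
tcp_rot: [-90.0, -0.2, -162.7]
ft_force: [-10.1, -3.2, 6.9]
finger_gap: 85.2
```

>>> arm_command:
  increments:
    - [0.015, 0, 0, 0, 0, 0]
    - [0.03, -0.005, 0, 0, 0, 0]
    - [0.04, -0.04, 0, 0, 0, 0]
    - [0.04, -0.08, 0, 0, 0, 0]
    - [0.03, -0.1, 0.02, 0, -0.15, 0]
    - [0.02, -0.1, 0.04, 0, -0.3, 0]
    - [0, -0.1, 0.06, 0, -0.45, 0]
    - [-0.02, -0.1, 0.08, 0, -0.6, 0]
    - [-0.04, -0.1, 0.09, 0, -0.75, 0]
    - [-0.06, -0.1, 0.1, 0, -0.9, 0]

```text
time: 14.9
tool_pos: [599.7, -51.3, 184.0]
tcp_rot: [-89.9, 0.0, -110.9]
ft_force: [-0.2, -0.7, 0.0]
finger_gap: 85.5
```

Run:
```python
from h import *
from plan import *
p=np.array([132.012,-585.302,303.892])+1000*Rt(-167.29).apply([-.377,.03,-.425])
A=Rt(-162.71); p=p+1000*A.apply([-.082-.03-.01-.0075-.003-.002,.189+.011+.011+.004-.025,-.078]);print(p,w2j(*p[:2]))
p=p+1000*A.apply([-.06,-.1,.1]); yaw=-162.71+np.degrees(.9);print(p,w2j(*p[:2]),yaw)
print(inc(p,yaw,[*j2w(0,-110),110],-72.71))
print(r.sense()["tool_pos"],r.sense()["tcp_rot"])
im=r.snapshot("top")[:,:,::-1];cv2.imwrite("pics/t5.png",cv2.resize(im[130:270,200:380],None,fx=4,fy=4,interpolation=cv2.INTER_CUBIC))
im=r.snapshot("scene")[:,:,::-1];cv2.imwrite("pics/s5.png",cv2.resize(im[120:270,220:420],None,fx=4,fy=4,interpolation=cv2.INTER_CUBIC))
```

```text
[511.5071189   26.67997114  83.892     ] [-72.40165977  -9.23679992]
[598.51670334 -50.96880358 183.892     ] [ -12.37491915 -109.22075068] -111.14379843822591
(array([-0.0071,  0.0739,  0.0102]), array([ 0.    , -0.6708,  0.    ]))
[599.70888042 -51.25491896 184.04218671] [-8.99426773e+01  2.70666260e-02 -1.10877574e+02]
```

View pics/s5.png

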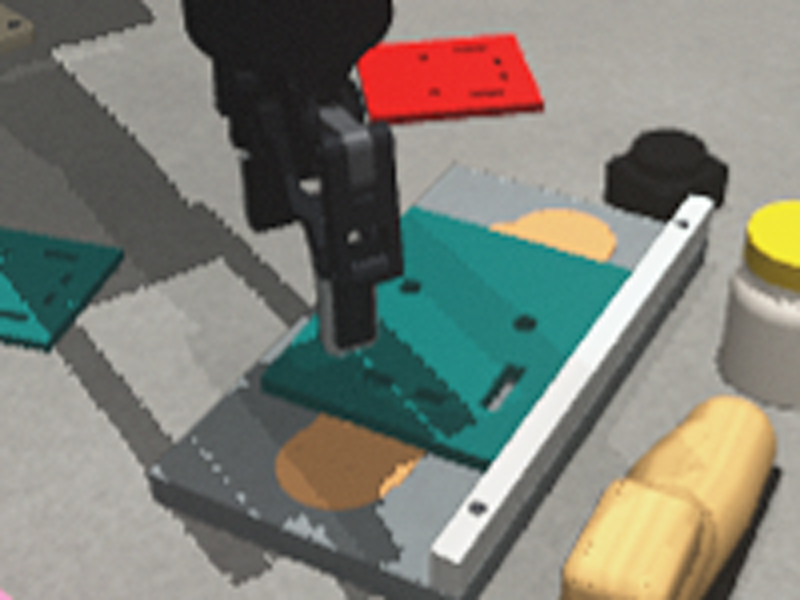

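View pics/t5.png

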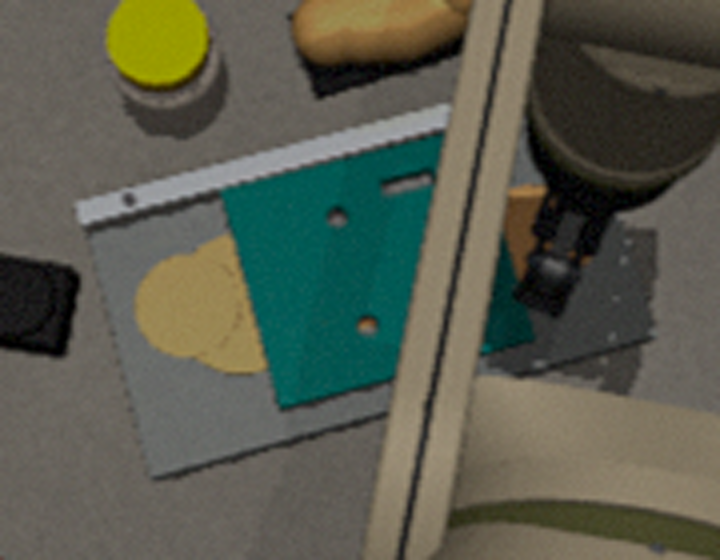

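Run:
```python
from h import *
from plan import *
p=np.array([598.517,-50.969,183.892]);yaw=-111.144
print(inc(p,yaw,[*j2w(-3,-113),84],-72.71))
# where is -y edge
import fit
for n,obs,ids in(("top",[(333.1,214.9),(270.2,231.9),(255.8,176.6)],[2,3,0]),("scene",[(285.9,214.4),(342.4,236.6)],[2,1])):
    J_=[j for j in fit.JL if j[0]==n]
    jp=least_squares(lambda q:np.concatenate([proj(n,jigpts(q,L))[0]-u for _,L,u in J_]),[578,57,.3],x_scale=[10,10,.1]).x
    from fit2 import pose
    f=lambda q:(proj(n,jigpts(jp,pose(q)[0].apply(TC[ids])+pose(q)[1]))-np.array(obs)).ravel()
    s=least_squares(f,[0,-9,0],x_scale=[10,10,.1]);print(n,s.x,s.fun.round(1))
```

```text
(array([-0.0029,  0.0999,  0.0097]), array([ 0.    , -0.6708,  0.    ]))
jig [5.78070217e+02 5.73287963e+01 3.03267106e-01] 
 [[-0.8, 0.3], [1.4, -0.9], [-0.9, -0.2], [0.1, -1.8], [-0.5, -0.7], [-0.0, -1.0], [-0.7, -1.7], [0.1, -0.9], [-0.8, 0.3], [-0.3, 0.6], [-1.0, -1.2], [0.1, -0.8]]
top [5.76406415e+02 5.70822562e+01 2.97696602e-01] 1.4162948701489881
scene [5.79495578e+02 5.69752437e+01 3.04969821e-01] 1.174175302145386
top [ 1.56522304 -4.8815411  -0.00679116] [ 1.   0.1 -0.5 -0.2 -0.5  0. ]
scene [ 2.44457009 -6.36818526 -0.05813683] [-1.2 -1.3  1.1  0.9]
```

>>> arm_command:
  increments:
    - [-0.001, 0, 0.003, 0, -0.15, 0]
    - [-0.003, 0, 0.006, 0, -0.3, 0]
    - [-0.003, 0.01, 0.01, 0, -0.45, 0]
    - [-0.003, 0.03, 0.01, 0, -0.6, 0]
    - [-0.003, 0.05, 0.01, 0, -0.671, 0]
    - [-0.003, 0.065, 0.01, 0, -0.671, 0]
    - [-0.003, 0.08, 0.01, 0, -0.671, 0]
    - [-0.003, 0.09, 0.01, 0, -0.671, 0]
    - [-0.003, 0.1, 0.01, 0, -0.671, 0]
    - [-0.003, 0.1, 0.01, 0, -0.671, 0]

```text
time: 16.25
tool_pos: [608.4, -51.7, 82.9]
tcp_rot: [-90.1, 0.0, -72.7]
ft_force: [0.6, 0.1, 0.1]
finger_gap: 85.1
```

Run:
```python
from h import *
from plan import *
s=r.sense();p=s["tool_pos"];print(p,w2j(*p[:2]),s["ft_force"],s["tcp_rot"])
im=r.snapshot("scene")[:,:,::-1];cv2.imwrite("pics/s6.png",cv2.resize(im[120:270,220:420],None,fx=4,fy=4,interpolation=cv2.INTER_CUBIC))
```

```text
[608.41049703 -51.69062867  82.94977416] [  -3.14176141 -112.84800629] [0.57176411 0.06117335 0.09740308] [-9.00767133e+01  4.10335447e-02 -7.27234692e+01]
```

View pics/s6.png

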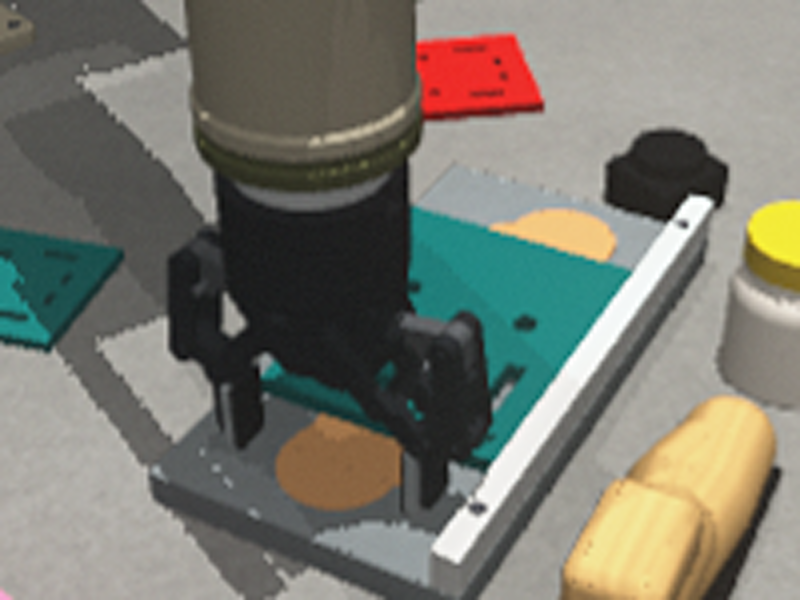

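>>> arm_command:
  increments:
    - [-0.005, 0, 0, 0, 0, 0]
    - [-0.01, 0, 0, 0, 0, 0]
    - [-0.015, 0, 0, 0, 0, 0]
    - [-0.018, 0, 0, 0, 0, 0]
    - [-0.02, 0, 0, 0, 0, 0]
    - [-0.022, 0, 0.0003, 0, 0, 0]
    - [-0.024, 0, 0.0006, 0, 0, 0]
    - [-0.026, 0, 0.001, 0, 0, 0]
    - [-0.028, 0, 0.0015, 0, 0, 0]
    - [-0.03, 0, 0.002, 0, 0, 0]

```text
time: 17.55
tool_pos: [601.8, -22.6, 83.7]
tcp_rot: [-90.0, 0.0, -72.7]
ft_force: [-1.7, -3.9, -0.5]
finger_gap: 85.3
```

>>> arm_command:
  increments:
    - [-0.001, 0, 0, 0, 0, 0]
    - [-0.002, 0, 0, 0, 0, 0]
    - [-0.003, 0, 0.0005, 0, 0, 0]
    - [-0.004, 0, 0.0005, 0, 0, 0]
    - [-0.005, 0, 0.0005, 0, 0, 0]
    - [-0.006, 0, 0.0005, 0, 0, 0]
    - [-0.007, 0, 0.001, 0, 0, 0]
    - [-0.008, 0, 0.001, 0, 0, 0]
    - [-0.009, 0, 0.001, 0, 0, 0]
    - [-0.01, 0, 0.001, 0, 0, 0]

```text
time: 18.8
tool_pos: [599.9, -12.6, 83.9]
tcp_rot: [-90.0, 0.0, -72.7]
ft_force: [-0.2, -2.5, -0.2]
finger_gap: 85.3
```

Run:
```python
from h import *
from plan import *
s=r.sense();p=s["tool_pos"];print(p,w2j(*p[:2]),s["ft_force"],s["wrist_torque"])
im=r.snapshot("scene")[:,:,::-1];cv2.imwrite("pics/s7.png",cv2.resize(im[120:270,220:420],None,fx=4,fy=4,interpolation=cv2.INTER_CUBIC))
im=r.snapshot("top")[:,:,::-1];cv2.imwrite("pics/t7.png",cv2.resize(im[130:270,200:380],None,fx=4,fy=4,interpolation=cv2.INTER_CUBIC))
```

```text
[599.89866818 -12.63334253  83.91111472] [  0.32853371 -73.0248989 ] [-0.23836911 -2.49545361 -0.1570367 ] [-0.43468936  0.12706614 -0.00266011]
```

View pics/s7.png

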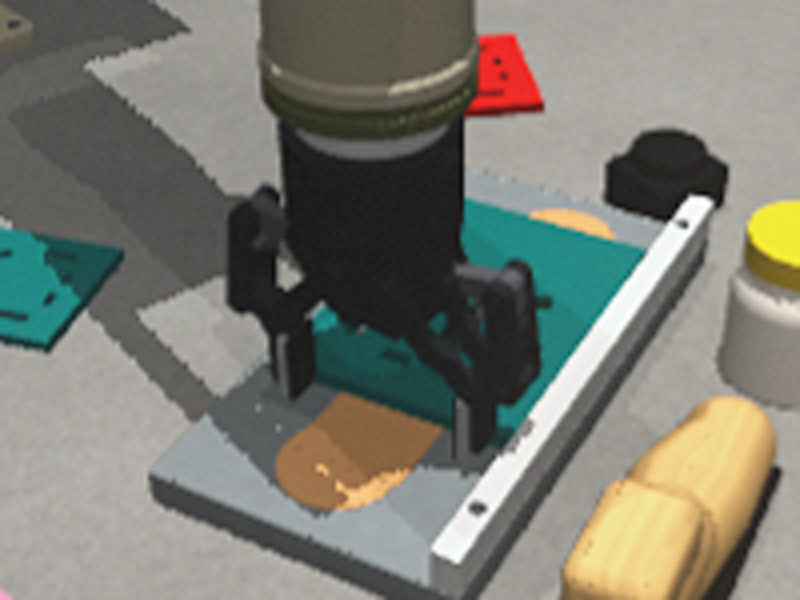

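View pics/t7.png

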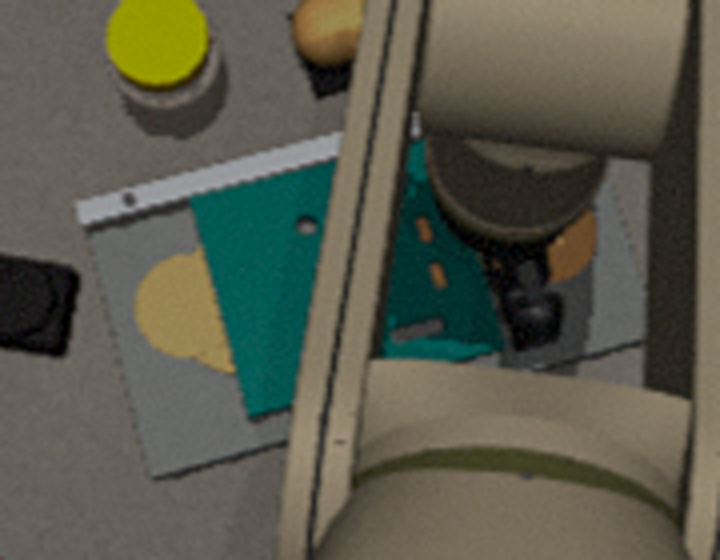

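The plate lies along the stop and its far edge is parallel to it. A few mm of slow pushing remain.

>>> arm_command:
  increments:
    - [-0.0005, 0, 0, 0, 0, 0]
    - [-0.001, 0, 0, 0, 0, 0]
    - [-0.0015, 0, 0, 0, 0, 0]
    - [-0.002, 0, 0, 0, 0, 0]
    - [-0.0025, 0, 0, 0, 0, 0]
    - [-0.003, 0, 0, 0, 0, 0]
    - [-0.0035, 0, 0, 0, 0, 0]
    - [-0.004, 0, 0, 0, 0, 0]
    - [-0.0045, 0, 0, 0, 0, 0]
    - [-0.005, 0, 0, 0, 0, 0]

```text
time: 20.15
tool_pos: [598.4, -7.9, 83.9]
tcp_rot: [-90.0, 0.0, -72.7]
ft_force: [-0.5, -0.2, 0.0]
finger_gap: 85.8
```

>>> arm_command:
  increments:
    - [-0.0005, 0, 0, 0, 0, 0]
    - [-0.001, 0, 0, 0, 0, 0]
    - [-0.001, 0, 0, 0, 0, 0]
    - [-0.0015, 0, 0, 0, 0, 0]
    - [-0.0015, 0, 0, 0, 0, 0]
    - [-0.002, 0, 0, 0, 0, 0]
    - [-0.002, 0, 0, 0, 0, 0]
    - [-0.002, 0, 0, 0, 0, 0]
    - [-0.002, 0, 0, 0, 0, 0]
    - [-0.002, 0, 0, 0, 0, 0]

```text
time: 21.4
tool_pos: [597.8, -6.0, 83.9]
tcp_rot: [-90.0, -0.0, -72.7]
ft_force: [0.1, -1.0, 0.5]
finger_gap: 85.1
```

Run:
```python
from h import *
from plan import *
s=r.sense();p=s["tool_pos"];print(p,w2j(*p[:2]),s["ft_force"],s["wrist_torque"])
im=r.snapshot("scene")[:,:,::-1];cv2.imwrite("pics/s8.png",cv2.resize(im[120:270,220:420],None,fx=4,fy=4,interpolation=cv2.INTER_CUBIC))
```

```text
[597.84050817  -6.02717671  83.91912767] [  0.32493286 -66.10554658] [ 0.10941975 -0.97759951  0.52233418] [-0.21586471 -0.04165568  0.01794375]
```

View pics/s8.png

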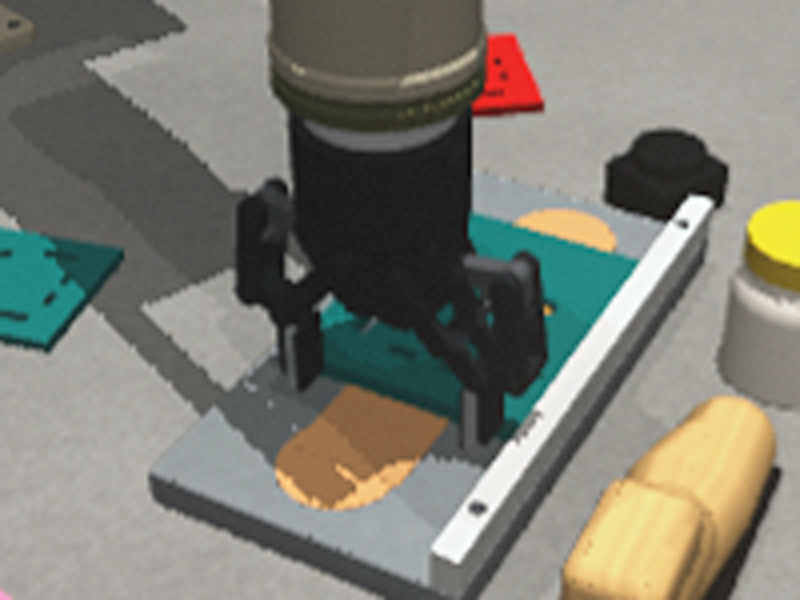

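The +y edge has dropped and brass shows in the far hole at zoom (548,310). I back off, rise and check.

>>> arm_command:
  increments:
    - [0.01, 0, 0, 0, 0, 0]
    - [0.025, 0, 0, 0, 0, 0]
    - [0.035, -0.01, 0, 0, 0, 0]
    - [0.045, -0.05, 0, 0, 0, 0]
    - [0.07, -0.1, 0, 0, 0, 0]
    - [0.12, -0.13, 0, 0, 0, 0]
    - [0.17, -0.15, 0, 0, 0, 0]
    - [0.22, -0.15, 0, 0, 0, 0]
    - [0.27, -0.15, 0, 0, 0, 0]
    - [0.32, -0.15, 0, 0, 0, 0]

```text
time: 22.7
tool_pos: [693.2, -314.0, 235.0]
tcp_rot: [-90.0, -0.0, -72.7]
ft_force: [0.1, 0.4, 0.5]
finger_gap: 85.6
```

Run:
```python
from h import *
s=r.sense();print(s["tool_pos"],s["ft_force"])
for n in("scene","top"):
    im=r.snapshot(n)[:,:,::-1];cv2.imwrite(f"pics/{n}9.png",im)
    for t in("pin_near","pin_far","hole_near","hole_far"):
        print(n,t,[(round(d["conf"],2),np.round(d["position"],1).tolist()) for d in r.spot_point(n,t)[:5]])
a=cv2.imread("pics/scene9.png")[145:245,255:405];b=cv2.imread("pics/top9.png")[150:255,215:365]
cv2.imwrite("pics/s9z.png",cv2.resize(a,None,fx=5,fy=5,interpolation=cv2.INTER_CUBIC));cv2.imwrite("pics/t9z.png",cv2.resize(b,None,fx=5,fy=5,interpolation=cv2.INTER_CUBIC))
```

```text
[ 693.16707577 -314.0225257   234.95241873] [0.08324517 0.36442296 0.50668385]
scene pin_near [(0.79, [328.1, 186.4])]
scene pin_far [(0.77, [355.7, 197.1])]
scene hole_near [(0.89, [208.6, 284.5]), (0.68, [222.4, 182.1]), (0.61, [324.6, 135.2]), (0.58, [329.0, 191.6])]
scene hole_far [(0.88, [210.1, 193.6]), (0.84, [356.7, 197.2]), (0.7, [327.6, 142.9]), (0.56, [171.8, 311.4])]
top pin_near [(0.9, [279.1, 216.5])]
top pin_far [(0.86, [273.3, 189.9])]
top hole_near [(0.97, [407.1, 203.8]), (0.97, [191.6, 306.7]), (0.94, [283.1, 215.1]), (0.75, [341.3, 306.5])]
top hole_far [(0.93, [207.0, 290.2]), (0.89, [273.2, 187.9]), (0.76, [440.6, 206.4]), (0.64, [356.8, 298.1])]
```

View pics/s9z.png

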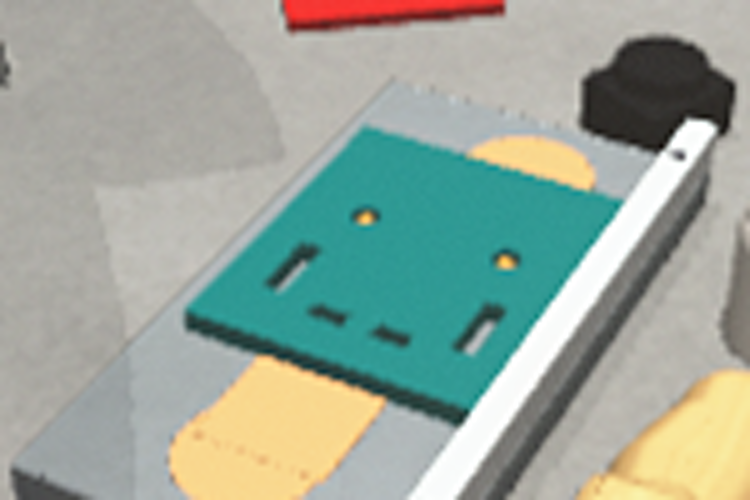

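View pics/t9z.png

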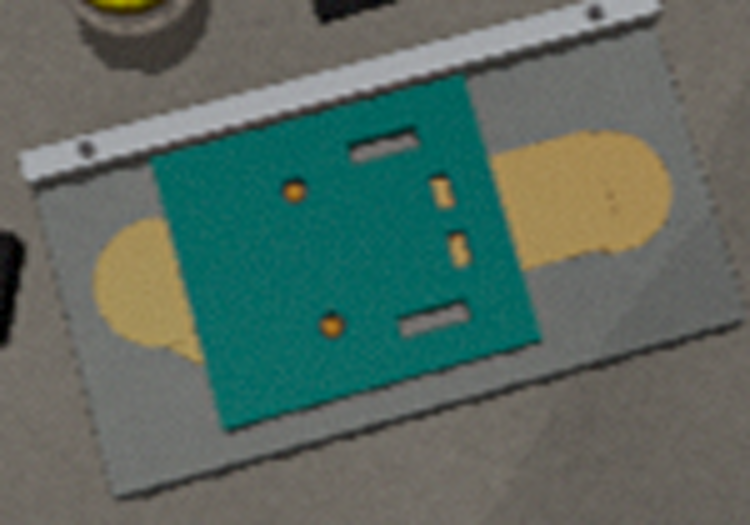

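Both pins show inside both holes: top zoom (294,191) and (332,326), scene zoom (367,216) and (507,261). Before handing in I check flatness and bystanders numerically.

Run:
```python
from h import *
import fit
O={"top":[((152,158),0),((465,77),1),((540,342),2),((228,429),3)],"scene":[((620,199),0),((467,410),1),((187,316),2),((364,128),3)]}
org={"top":(215,150),"scene":(255,145)}
for n in O:
    obs=np.array([np.array(u)/5+org[n]-.4 for u,_ in O[n]])
    J_=[j for j in fit.JL if j[0]==n]
    jp=least_squares(lambda q:np.concatenate([proj(n,jigpts(q,L))[0]-u for _,L,u in J_]),[578,57,.3],x_scale=[10,10,.1]).x
    for t in (0,.077):
        f=lambda q:(proj(n,jigpts(jp,(R.from_euler('z',q[2])*R.from_euler('x',t)).apply(TC[:4])+[q[0],q[1],20+75*np.sin(t)]))-obs).ravel()
        s=least_squares(f,[0,20,0],x_scale=[10,10,.1]);print(n,t,s.x.round(3),"rms",np.sqrt((s.fun**2).mean()).round(2))
    a=cv2.imread(f"pics/{n}0.png");b=cv2.imread(f"pics/{n}9.png")
    for nm,(x,y,w,h) in {"top":{"jar":(225,125,32,35),"last":(270,103,82,48),"heel":(190,192,30,28)},"scene":{"jar":(400,170,40,52),"last":(350,218,66,90),"heel":(370,150,34,24)}}[n].items():
        m=cv2.matchTemplate(b[y-8:y+h+8,x-8:x+w+8],a[y:y+h,x:x+w],cv2.TM_CCOEFF_NORMED);v=cv2.minMaxLoc(m);print(nm,round(v[1],3),np.array(v[3])-8)
```

```text
jig [5.78070217e+02 5.73287963e+01 3.03267106e-01] 
 [[-0.8, 0.3], [1.4, -0.9], [-0.9, -0.2], [0.1, -1.8], [-0.5, -0.7], [-0.0, -1.0], [-0.7, -1.7], [0.1, -0.9], [-0.8, 0.3], [-0.3, 0.6], [-1.0, -1.2], [0.1, -0.8]]
top [5.76406415e+02 5.70822562e+01 2.97696602e-01] 1.4162948701489881
scene [5.79495578e+02 5.69752437e+01 3.04969821e-01] 1.174175302145386
top 0 [ 1.109 19.852  0.   ] rms 0.6
top 0.077 [-7.100e-02  2.029e+01  9.000e-03] rms 0.67
jar 0.998 [0 0]
last 0.995 [0 0]
heel 0.99 [0 0]
scene 0 [-4.0850e+00  1.8686e+01 -1.0000e-03] rms 1.36
scene 0.077 [-1.484 14.076 -0.015] rms 2.27
jar 0.992 [0 0]
last 0.991 [0 0]
heel 0.997 [0 0]
```

```bash
python3 -c "
from bench import r
print(r.sense()['time'],r.hand_in())"
```

```text
the job is handed in; nothing more can be done
23.2 None
```

The template is seated on both pins and the job is handed in at 23.2 s of the 64 s allowed. `hand_in` gives no verdict.

I pushed its near edge with both open fingertips until it lay square against the back stop. Then I pushed its −y edge along the stop until both holes dropped over the pins, and backed the gripper well clear. The largest force I read was about 11 N, when I touched the fingertips to the table to find their height and again when the plate met the stop.

**Last checks that passed:**
- **Pins:** brass shows inside both holes in both pictures.
- **Seat, top camera:** the fitted position is jig x 1.1 mm, y 19.9 mm with no turn, against a seat of 0 and 20 mm.
- **Bystanders:** the jar, last and heel block show no pixel shift from the start.

**Checks that disagreed or were weak:**
- **Seat, scene camera:** its fit gave x −4.1 mm and y 18.7 mm. The stop partly hides the far corners in that view, and the two cameras differ by about 3 mm on the jig itself. I trusted the pins showing in the holes over this fit.
- **Flatness:** the scene camera clearly favours a flat plate over a tilted one (fit error 1.4 px against 2.3 px). The top camera can hardly tell the two apart (0.60 px against 0.67 px).

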